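# Find the concealed catch and open the battery bay

### The job

Open the battery bay of the flat grey power unit on the side bench. One of the four identical flush plates along its front edge is the concealed catch: feel across them with your fingertips, press down the one that gives until the cover behind springs ajar, then push the cover's front face back with the fingertips until the bay is fully open, and let go. Nothing is to be gripped or picked up, and the things standing round the unit stay where they are.

Things in the scene. Friction and masses are not known exactly. Their poses are not given: they have to be found in the camera images.
- power_unit: Flat grey bench power unit, fixed on the side bench: 190 mm (x) by 188 mm (y), flat top panel 45 mm above the bench. Origin: centre of its underside, on the bench; x points from its front edge to its rear, y to its left, z up. Four square plates lie along its front edge (plate_row), the bay cover behind them (cover).
- plate_row (a point): Middle of the row of four identical square plates, at their top, flush with the panel (45 mm above the bench); axes as the unit's. Each is 44 mm square, gaps 1 mm; centres at y = +67.5, +22.5, -22.5, -67.5 mm from here (unit x = -65 mm). Three are rigid blanks; one, in a different place each time and not to be told by eye, is the sprung catch.
- catch (a joint): How far the catch plate is pressed down, in m: 0 flush, 0.006 at its stop. It gives from about 2.5 N, and takes about 6 N to its stop. From about 4 mm down it frees the cover, which springs ajar by itself; let go, the plate rises flush again. The reading does not say which of the four plates it is.
- cover (a joint): Slide of the bay cover towards the unit's rear (+x), in m: 0 shut and latched (immovable), 0.016 where its spring leaves it once the catch is pressed, 0.043 at its stop, fully open. A slab 90 mm (x) by 170 mm (y) by 14 mm thick on top of the panel; shut, its front face is at unit x = -38 mm. It cannot be lifted; unlatched it slides with 1 to 3 N and stays where left.
- cover_edge (a point): Middle of the upper edge of the cover's front face (the face towards the four plates), 59.5 mm above the bench, 14.5 mm above the panel; moves with the cover; axes as the unit's.
- septa_jar: Bystander, loose: low round clear jar with a white screw lid, 46 mm across, 36 mm tall; origin at the centre of its underside.
- beaker: Bystander, loose: small clear beaker, 45 mm across, 59 mm tall; origin at the centre of its underside.
- vial_a: Bystander, loose: slim standing sample vial with a cap, 28 mm across, 96 mm tall; origin at the centre of its underside.
- steel_dish: Bystander, loose: small shallow steel dish, 63 mm across, 11 mm tall; origin at the centre of its underside.

How it is judged:
By the outcome, as a careful person would: the job done as asked, in the order asked, and still so for the second after the job is handed in, with the robot touching nothing.
It also fails if it takes over 45 s, if anything falls off the work surface, if the arm or the gripper's body presses on something with over 40 N, if the wrist force passes 120 N, or if a joint passes its speed limit or range.

### The arm

A 6-joint arm with a two-finger parallel gripper is mounted at the origin on a cart in front of the work surface, level with it; the furniture and walls round the work are solid. World frame = base frame: x ahead of the robot, y to its left, z up, the work surface at z = 0. Lengths are in mm, angles in degrees, forces in N, time in s.
With the tool pointing down it reaches from about 300 to 850 mm from the base axis. Payload 4.2 kg.
Tool frame: the origin (TCP) lies at the very end of the fingers, on their centre line; the grasp point (between the pads) lies 19 mm behind it; z points along the fingers, y is the line along which they close (so a half turn about z gives the same grasp; the last joint's range is limited). The gripper opens to 91 mm and grips with 3 to 60 N. Pads are 32 mm wide; open, the fingers measure 118 mm over their backs; the gripper's body (76 mm by 178 mm) begins 60 mm behind the grasp point.
Start: joints at [69.5, 18.312, 89.639, -0, 72.044, -1.146], TCP at [190.565, 542.52, 213.976] pointing down, gripper open.
Joint ranges: [-177.97, 177.97], [-48.28, 115.42], [12.27, 149.76], [-77.06, 257.06], [2.81, 150.46], [-146.56, 146.56]. Speed limits (degrees/s): [147.25, 147.25, 180, 180, 180, 180].

### API

Orientations are given as [roll, pitch, yaw] about the fixed x, y, z axes, in that order (R = Rz(yaw) Ry(pitch) Rx(roll)).
In Python, from workcell import * gives the robot as it stands.
- The arm moves only by the tool move_arm, never from a script. Its argument "motion" is a list of rows, each a list of 3 entries, a list of its own where there are three numbers: the finger opening in mm, from 0 to 91.2, then the shift along the world's x, y, z in units of 25 mm (1.0 is 25 mm), then the turn, a rotation vector about the world's x, y, z in units of 4 degrees (1.0 is 4 degrees). In form: [[grip, [x, y, z], [ax, ay, az]], ...]. A call has 1 to 20 rows; each row shifts and turns the commanded pose from where the row before left it; what a row does not reach is not made up. A row lasts 1/12 s, in which the tool goes at most 41.7 mm and 7.16 degrees, less where a joint would pass 70% of its speed; a pose out of reach is approached as far as the arm can. A call with a number of a shift or a turn outside -1 to 1 is refused whole. A call with a gripper value outside its range is refused whole. The fingers move at their own pace and stop on an object; "grip_force" is the grip in N (left out, the last holds). Time passes only in rows, so rows that do not move let the fingers close. It gives the time, the measured TCP pose, the force, the opening and the grip force at its end, in the units of the state.
- state(): the state, without advancing time (a new reading comes with each control period).
- grab_frame(name): name is "scene" or "side" or "wrist"; returns the picture (400x640x3 uint8, blue, green, red); there is no depth.
- camera_info(name): a dict with "fx", "fy", "cx", "cy" (pixels), "rvec" (rotation vector, rad) and "tvec" (3), from world to camera coordinates, as OpenCV has them. Camera axes: x right, y down, z forward; pixel columns grow to the right and rows downward; lengths in mm; the calibration is good to about 2 mm. A picture is of the moment at which its call begins: read the wrist's pose just before it. camera_info takes no time and is no camera call; for the wrist camera it gives the pose at the moment of the call.
- job_done(): hands the job in; it is judged then, once.
The state is a dict: "time_s": time; "qpos": joint angles; "qvel": joint speeds; "effort": joint torques, N m; "ee_pos": TCP position; "ee_rot": TCP orientation; "force": force on the tool from outside, world axes, zero at the start; "torque": the same for the moment, N m; "gripper_width": finger opening in mm; "gripper_force": force on a finger pad.
Only numpy, scipy, OpenCV 4.12 (cv2) and the standard library are available. Lean on these libraries where they do the work, as an engineer would, in place of code of your own. Each camera call takes 0.05 s, during which the arm holds its last target. There are 200 camera calls.

## Working session

There is one attempt and no reset: what is moved stays moved. The work goes in short steps, Python scripts to look and compute and a tool call to move; the robot and the scene stay as the last step left them, time stands still between calls to the robot, and variables do not carry over. Pictures are saved under pics/ and viewed, at most 10 in all, crops included, and the job is handed in when it is done.

Besides the shell and the picture viewer there is one more tool, called after "Call:" by a JSON object that holds its "method" and its "body". move_arm: Moves the arm, as the interface text tells. Shifts and turns lie within -1 to 1; 1 stands for 25 mm of shift or 4 degrees of turn. Its arguments: {"type":"object","properties":{"motion":{"type":"array","items":{"type":"array"}},"grip_force":{"type":"number"}},"required":["motion"]}

```bash
mkdir -p pics; python3 - <<'E'
from workcell import *
import cv2
s=state();print(s['ee_pos'],s['ee_rot'],s['force'],s['time_s'])
for n in("scene","wrist"):
    cv2.imwrite(f"pics/{n}0.png",grab_frame(n));print(n,camera_info(n))
E
```

```text
[190.40091143 542.02633903 213.12442476] [-1.79898304e+02 -1.14700079e-03  1.60642494e+02] [ 0.4135252   0.00776477 -0.05055516] 0.0
scene {'fx': 483.30740108005625, 'fy': 483.30740108005625, 'cx': 322.0967287706485, 'cy': 201.16211918955943, 'rvec': array([ 2.07660604, -0.71907361,  0.38784256]), 'tvec': array([-160.57710019,  374.20904665,  405.22240847])}
wrist {'fx': 337.780076672799, 'fy': 337.780076672799, 'cx': 312.04060533183923, 'cy': 196.25455839624826, 'rvec': array([-2.37038409, -1.6786865 , -0.23323405]), 'tvec': array([-574.06822756,  -29.80151058,  392.40068708])}
```

View pics/scene0.png

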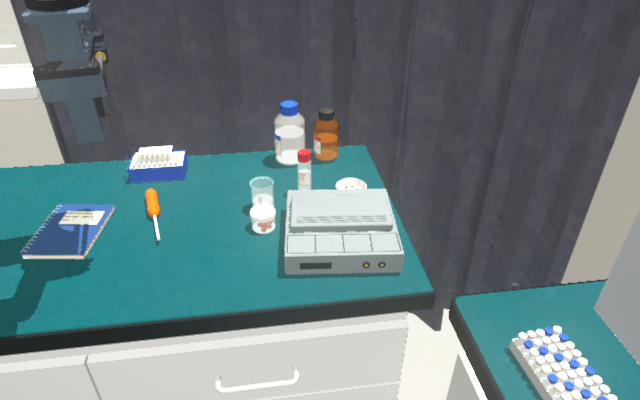

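View pics/wrist0.png

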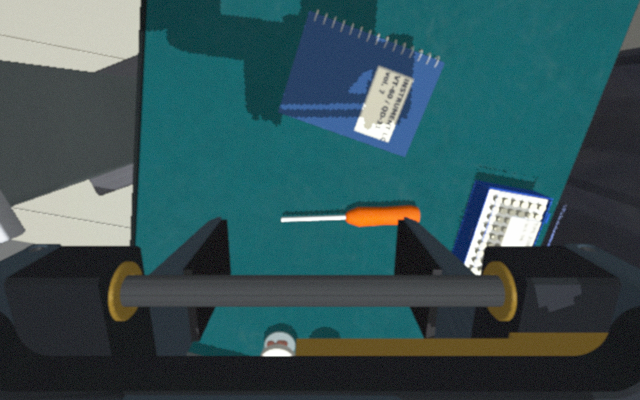

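```bash
python3 - <<'E'
import cv2
a=cv2.imread("pics/scene0.png")[140:285,235:425]
cv2.imwrite("pics/c0.png",cv2.resize(a,None,fx=4,fy=4,interpolation=cv2.INTER_CUBIC))
E
cat > h.py <<'E'
from workcell import *
import cv2,numpy as np
def pt(c,uv,z):
    R=cv2.Rodrigues(c['rvec'])[0];C=-R.T@c['tvec']
    d=R.T@np.array([(uv[0]-c['cx'])/c['fx'],(uv[1]-c['cy'])/c['fy'],1])
    return C+d*(z-C[2])/d[2]
def uv(c,p):
    R=cv2.Rodrigues(c['rvec'])[0];q=R@np.array(p)+c['tvec']
    return q[0]/q[2]*c['fx']+c['cx'],q[1]/q[2]*c['fy']+c['cy']
E
```

```text
(no output)
```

View pics/c0.png

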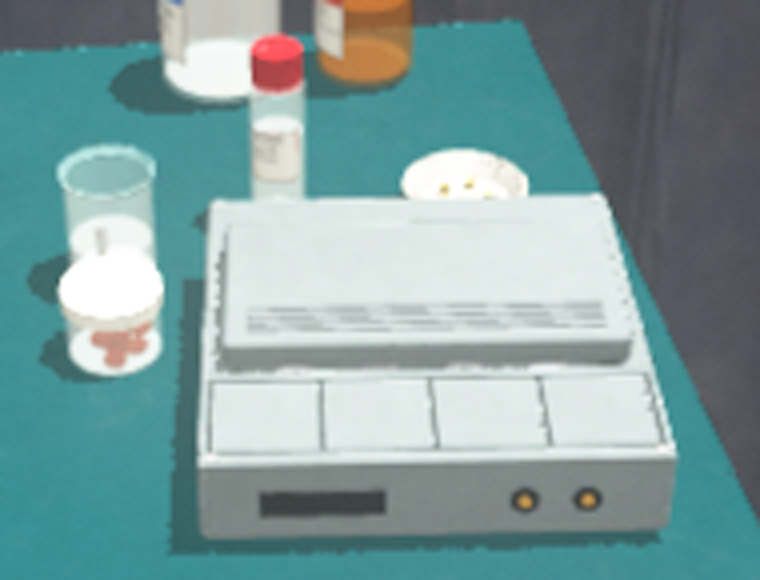

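The crop shows the unit's front-left/right panel corners at about (200,458) and (675,458), rear corners at (208,202) and (605,195), with the plate row at rows 376–452. The jar and beaker stand at its left, with the vial and dish at its rear.

```bash
python3 - <<'E'
from h import *
c=camera_info("scene")
g=lambda u,v,z:pt(c,(u/4+235,v/4+140),z)
P=[g(*p,45) for p in[(200,458),(675,458),(605,195),(208,202)]]
L=[188,190,188,190]
for i in range(4):
    d=P[(i+1)%4]-P[i];print(P[i].round(1),np.linalg.norm(d).round(1),L[i],np.degrees(np.arctan2(d[1],d[0])).round(1))
F=[(210,452),(325,450),(438,447),(551,445),(668,443)];B=[(210,382),(322,380),(431,378),(540,376),(648,374)]
# rigid fit
X=[];Y=[]
for a,y in zip(range(5),(90,45,0,-45,-90)):
    X+=[(-87,y),(-43,y)];Y+=[g(*F[a],45)[:2],g(*B[a],45)[:2]]
X+=[(-95,94),(-95,-94),(95,-94),(95,94)];Y+=[p[:2] for p in P]
X=np.array(X,float);Y=np.array(Y);xm,ym=X.mean(0),Y.mean(0)
H=(X-xm).T@(Y-ym);th=np.arctan2(H[0,1]-H[1,0],H[0,0]+H[1,1])
R=np.array([[np.cos(th),-np.sin(th)],[np.sin(th),np.cos(th)]]);t=ym-R@xm
print("yaw",np.degrees(th),"org",t,"res",np.abs(Y-X@R.T-t).max(0))
for y in(67.5,22.5,-22.5,-67.5):print(y,R@[-65,y]+t)
print("coverface",R@[-38,0]+t)
for n,p,z in(("jar",(115,350),0),("jartop",(110,280),36),("beaktop",(107,170),59),("vialtop",(277,55),96),("dish",(465,180),11)):
    w=g(*p,z);print(n,w.round(),(R.T@(w[:2]-t)).round())
E
```

```text
[360.3 289.5  45. ] 185.1 188 -38.0
[506.3 175.7  45. ] 188.7 190 53.6
[618.2 327.6  45. ] 186.4 188 144.0
[467.3 437.1  45. ] 182.2 190 -125.9
yaw 53.677347274156304 org [488.8489013  307.27169022] res [3.47797411 3.11703388]
67.5 [395.9629807  294.88396429]
22.5 [432.21921782 268.22903472]
-22.5 [468.47545494 241.57410516]
-67.5 [504.73169206 214.9191756 ]
coverface [466.34029412 276.65531221]
jar [401. 419.   0.] [ 38. 137.]
jartop [404. 423.  36.] [ 43. 137.]
beaktop [434. 470.  59.] [ 99. 141.]
vialtop [523. 456.  96.] [140.  61.]
dish [611. 417.  11.] [161. -33.]
```

Call:
{"method": "move_arm", "body": {"motion": [[0, [0.685, -0.823, -0.2], [0, 0, -0.354]], [0, [0.685, -0.823, -0.2], [0, 0, -0.354]], [0, [0.685, -0.823, -0.2], [0, 0, -0.354]], [0, [0.685, -0.823, -0.2], [0, 0, -0.354]], [0, [0.685, -0.823, -0.3], [0, 0, -0.354]], [0, [0.685, -0.823, -0.3], [0, 0, -0.354]], [0, [0.685, -0.823, -0.4], [0, 0, -0.354]], [0, [0.685, -0.823, -0.6], [0, 0, -0.354]], [0, [0.685, -0.823, -0.6], [0, 0, -0.354]], [0, [0.685, -0.823, -0.7], [0, 0, -0.354]], [0, [0.685, -0.823, -0.8], [0, 0, -0.354]], [0, [0.685, -0.823, -0.8], [0, 0, -0.354]], [0, [0, 0, 0], [0, 0, 0]], [0, [0, 0, 0], [0, 0, 0]], [0, [0, 0, 0], [0, 0, 0]]]}}

```text
time_s: 1.35
ee_pos: [396.1, 296.0, 81.7]
ee_rot: [180.0, -0.0, 143.6]
force: [0.9, 0.6, 0.7]
gripper_width: 0.5
gripper_force: 0.0
```

```bash
python3 - <<'E'
from h import *
s=state();print(s['ee_pos'],s['ee_rot'],s['force'],s['gripper_width'])
b=grab_frame("wrist")
cv2.imwrite("pics/w1.png",b)
a=grab_frame("scene")[140:285,235:425]
cv2.imwrite("pics/c1.png",cv2.resize(a,None,fx=4,fy=4,interpolation=cv2.INTER_CUBIC))
E
```

```text
[396.08859586 296.01894883  81.67841028] [ 1.79975381e+02 -1.96221998e-02  1.43635438e+02] [0.8746191  0.64552901 0.69606396] 0.5452594291388307
```

View pics/c1.png

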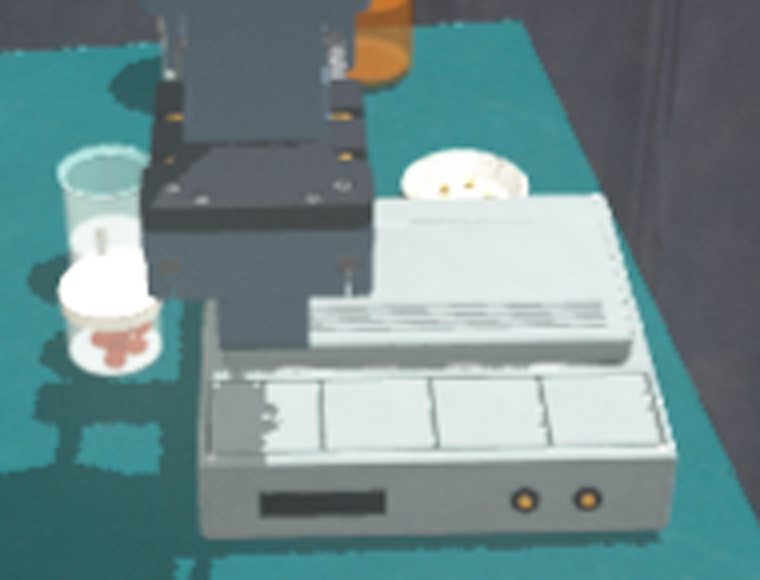

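View pics/w1.png

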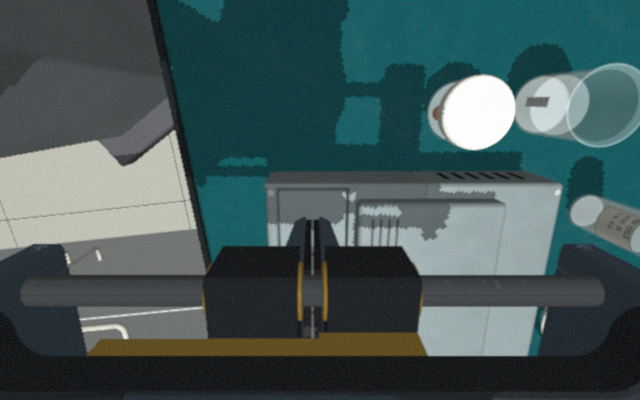

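The wrist view shows the fingers (columns 290–335) centred over plate 1 (columns 278–347) and aligned with the unit. I'll descend on it now.

Call:
{"method": "move_arm", "body": {"motion": [[0, [0, 0, -0.6], [0, 0, 0]], [0, [0, 0, -0.5], [0, 0, 0]], [0, [0, 0, -0.28], [0, 0, 0]], [0, [0, 0, 0], [0, 0, 0]], [0, [0, 0, -0.04], [0, 0, 0]], [0, [0, 0, -0.04], [0, 0, 0]], [0, [0, 0, -0.04], [0, 0, 0]], [0, [0, 0, -0.04], [0, 0, 0]], [0, [0, 0, 0], [0, 0, 0]], [0, [0, 0, 0], [0, 0, 0]]]}}

```text
time_s: 2.28
ee_pos: [396.5, 296.3, 45.3]
ee_rot: [179.9, 0.0, 143.6]
force: [-3.2, -1.8, 13.3]
gripper_width: 0.2
gripper_force: 6.6
```

Plate 1 is rigid: it stops at 45.3 mm with 13 N. Next is plate 2.

Call:
{"method": "move_arm", "body": {"motion": [[0, [0, 0, 0.4], [0, 0, 0]], [0, [0, 0, 0], [0, 0, 0]], [0, [0.725, -0.533, 0], [0, 0, 0]], [0, [0.725, -0.533, 0], [0, 0, 0]], [0, [0, 0, 0], [0, 0, 0]], [0, [0, 0, -0.24], [0, 0, 0]], [0, [0, 0, 0], [0, 0, 0]], [0, [0, 0, -0.04], [0, 0, 0]], [0, [0, 0, -0.04], [0, 0, 0]], [0, [0, 0, -0.04], [0, 0, 0]], [0, [0, 0, -0.04], [0, 0, 0]], [0, [0, 0, 0], [0, 0, 0]], [0, [0, 0, 0], [0, 0, 0]]]}}

```text
time_s: 3.37
ee_pos: [431.4, 269.1, 45.3]
ee_rot: [-180.0, -0.0, 143.7]
force: [-4.7, -3.6, 19.6]
gripper_width: 0.1
gripper_force: 9.6
```

Call:
{"method": "move_arm", "body": {"motion": [[0, [0, 0, 0.4], [0, 0, 0]], [0, [0, 0, 0], [0, 0, 0]], [0, [0.74, -0.545, 0], [0, 0, 0]], [0, [0.74, -0.545, 0], [0, 0, 0]], [0, [0, 0, 0], [0, 0, 0]], [0, [0, 0, -0.24], [0, 0, 0]], [0, [0, 0, 0], [0, 0, 0]], [0, [0, 0, -0.04], [0, 0, 0]], [0, [0, 0, -0.04], [0, 0, 0]], [0, [0, 0, -0.04], [0, 0, 0]], [0, [0, 0, -0.04], [0, 0, 0]], [0, [0, 0, 0], [0, 0, 0]], [0, [0, 0, 0], [0, 0, 0]]]}}

```text
time_s: 4.45
ee_pos: [468.9, 241.9, 43.0]
ee_rot: [180.0, -0.0, 143.7]
force: [-2.3, 0.7, 2.8]
gripper_width: 0.1
gripper_force: 1.3
```

Plate 3 gives. I'll press it further.

Call:
{"method": "move_arm", "body": {"motion": [[0, [0, 0, -0.06], [0, 0, 0]], [0, [0, 0, -0.06], [0, 0, 0]], [0, [0, 0, -0.06], [0, 0, 0]], [0, [0, 0, 0], [0, 0, 0]], [0, [0, 0, 0], [0, 0, 0]], [0, [0, 0, 0], [0, 0, 0]]]}}

```text
time_s: 4.95
ee_pos: [469.2, 242.0, 39.2]
ee_rot: [180.0, -0.0, 143.6]
force: [-4.0, -0.5, 10.1]
gripper_width: 0.3
gripper_force: 5.1
```

```bash
python3 - <<'E'
from h import *
a=grab_frame("scene")[140:285,235:425]
cv2.imwrite("pics/c2.png",cv2.resize(a,None,fx=4,fy=4,interpolation=cv2.INTER_CUBIC))
E
```

```text
(no output)
```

View pics/c2.png

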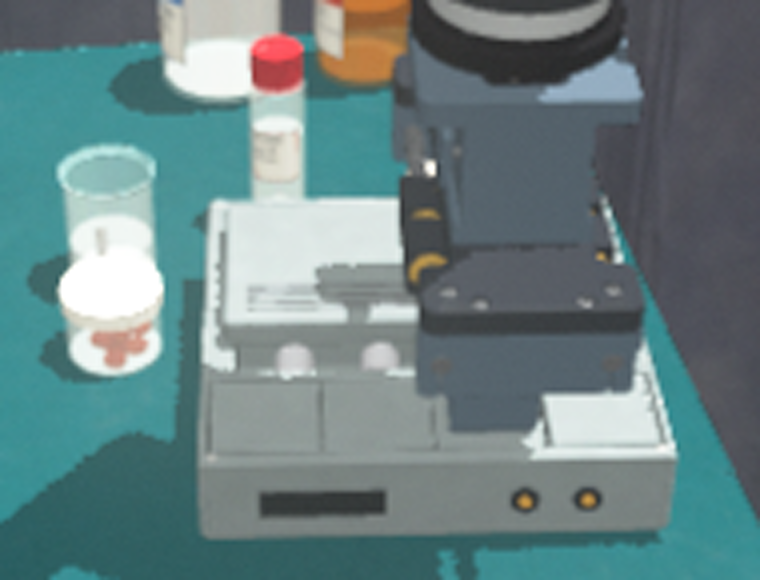

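The cover has sprung ajar, showing white cell ends at (295,358) and (380,357). I'll lift, centre on the cover and push its front face back.

Call:
{"method": "move_arm", "body": {"motion": [[0, [0, 0, 0.3], [0, 0, 0]], [0, [0, 0, 0.28], [0, 0, 0]], [0, [0, 0, 0], [0, 0, 0]], [0, [-0.362, 0.266, 0], [0, 0, 0]], [0, [-0.362, 0.266, 0], [0, 0, 0]], [0, [0.296, 0.403, 0], [0, 0, 0]], [0, [0.296, 0.403, 0], [0, 0, 0]], [0, [0.095, 0.129, 0], [0, 0, 0]], [0, [0.095, 0.129, 0], [0, 0, 0]], [0, [0.095, 0.129, 0], [0, 0, 0]], [0, [0.095, 0.129, 0], [0, 0, 0]], [0, [0.095, 0.129, 0], [0, 0, 0]], [0, [0.095, 0.129, 0], [0, 0, 0]], [0, [0, 0, 0], [0, 0, 0]], [0, [0, 0, 0], [0, 0, 0]]]}}

```text
time_s: 6.25
ee_pos: [480.9, 294.8, 53.1]
ee_rot: [179.9, 0.0, 143.7]
force: [0.8, -0.5, -0.7]
gripper_width: 0.3
gripper_force: 0.0
```

Call:
{"method": "move_arm", "body": {"motion": [[0, [0.071, 0.097, 0], [0, 0, 0]], [0, [0.071, 0.097, 0], [0, 0, 0]], [0, [0.071, 0.097, 0], [0, 0, 0]], [0, [0, 0, 0], [0, 0, 0]], [0, [0, 0, 0], [0, 0, 0]]]}}

```text
time_s: 6.67
ee_pos: [486.0, 302.2, 53.0]
ee_rot: [179.9, 0.0, 143.6]
force: [-0.0, 0.1, -0.0]
gripper_width: 0.4
gripper_force: 0.0
```

```bash
python3 - <<'E'
from h import *
a=grab_frame("scene")[140:285,235:425]
cv2.imwrite("pics/c3.png",cv2.resize(a,None,fx=4,fy=4,interpolation=cv2.INTER_CUBIC))
E
```

```text
(no output)
```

View pics/c3.png

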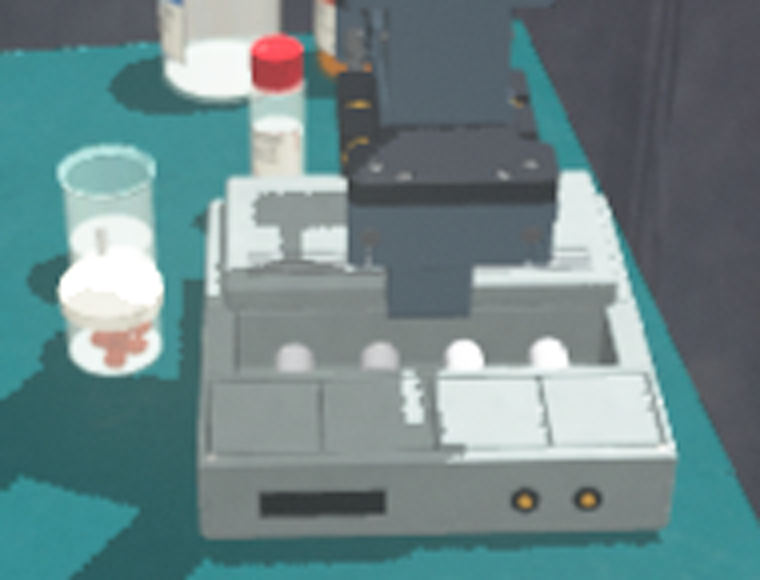

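The cover is following the fingers; its upper front edge is now at row 280. I'll push on to the stop.

Call:
{"method": "move_arm", "body": {"motion": [[0, [0.047, 0.065, 0], [0, 0, 0]], [0, [0.047, 0.065, 0], [0, 0, 0]], [0, [0.047, 0.065, 0], [0, 0, 0]], [0, [0, 0, 0], [0, 0, 0]], [0, [0, 0, 0], [0, 0, 0]]]}}

```text
time_s: 7.13
ee_pos: [487.4, 304.4, 52.9]
ee_rot: [-179.6, -0.0, 143.7]
force: [-3.2, -5.9, 4.9]
gripper_width: 0.2
gripper_force: 3.9
```

That is 6.7 N with the motion stalled, so it should be the stop. I'll nudge once more to confirm.

Call:
{"method": "move_arm", "body": {"motion": [[0, [0.05, 0.07, 0], [0, 0, 0]], [0, [0, 0, 0], [0, 0, 0]], [0, [0, 0, 0], [0, 0, 0]]]}}

```text
time_s: 7.38
ee_pos: [487.4, 304.6, 52.9]
ee_rot: [-179.4, -0.1, 143.7]
force: [-5.6, -9.9, 8.7]
gripper_width: 0.1
gripper_force: 6.3
```

Call:
{"method": "move_arm", "body": {"motion": [[0, [-0.12, -0.16, 0], [0, 0, 0]], [0, [-0.18, -0.24, 0], [0, 0, 0]], [0, [-0.18, -0.24, 0], [0, 0, 0]], [0, [0, 0, 0.5], [0, 0, 0]], [0, [-0.3, -0.4, 0.8], [0, 0, 0]], [0, [-0.6, -0.8, 0.8], [0, 0, 0]], [0, [-0.6, -0.8, 0.8], [0, 0, 0]], [0, [-0.6, -0.8, 0.8], [0, 0, 0]], [0, [-0.6, -0.8, 0.8], [0, 0, 0]], [0, [0, 0, 0], [0, 0, 0]], [0, [0, 0, 0], [0, 0, 0]]]}}

```text
time_s: 8.3
ee_pos: [411.0, 202.2, 166.7]
ee_rot: [179.8, 0.1, 143.6]
force: [-1.2, 0.0, 0.4]
gripper_width: 0.8
gripper_force: 0.0
```

```bash
python3 - <<'E'
from h import *
a=grab_frame("scene")[140:285,235:425]
cv2.imwrite("pics/c4.png",cv2.resize(a,None,fx=4,fy=4,interpolation=cv2.INTER_CUBIC))
c=camera_info("scene");th=np.radians(53.7)
for x in(1,5):
    for y in(85,-85):
        u,v=uv(c,(488.8+x*np.cos(th)-y*np.sin(th),307.3+x*np.sin(th)+y*np.cos(th),59.5));print(x,y,(u-235)*4,(v-140)*4)
E
```

```text
1 85 223.45666672422294 290.1731459530698
1 -85 622.2956725417005 283.77825762629857
5 85 223.6133374199287 284.6824682544775
5 -85 620.8638457103823 278.3512431292022
```

View pics/c4.png

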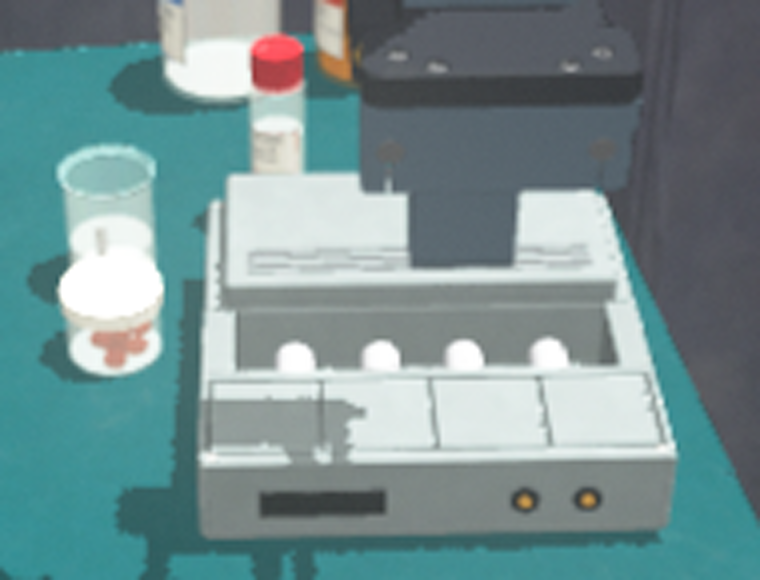

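The bay is fully open: the cover's upper front edge is at rows 280–285, matching the predicted stop. The bystanders are unmoved, and the arm is clear.

```bash
python3 -c "
from workcell import *
print(job_done())"
```

```text
the job is handed in; nothing more can be done
None
```

The battery bay is fully open and the job is handed in: the third plate from the left was the catch, the cover was pushed back to its stop, the arm is clear, and nothing around the unit appears to have moved.

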